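Slide the stray tasting bowl into line

TASK

On the tea-tasting bench every lidded mug has its bowl straight in front of it, except one: its bowl has been left out of line, nearer to you. Push that bowl along the bench with your fingertips into the empty place in the row, in line with the other bowls and square in front of its mug. Do not lift or tip it, and leave the other bowls, the mugs and the spoon where they stand.

Things in the scene. Friction and masses are not known exactly. Their poses are not given: they have to be found in the camera images.
- stray_bowl: the bowl to push: the one white porcelain tasting bowl that stands out of line, on the robot's side of the bowl row. Round and open, 94 mm across the rim (its widest part), 72 mm across the foot, 44 mm high, wall 4 mm, 0.18 to 0.29 kg. Origin: centre of its underside. It slides on the bench with dry friction and stops when it is no longer pushed; its yaw means nothing.
- mug4: a lidded white porcelain mug in the mug row: 66 mm in diameter, 90 mm high, loop handle out to 60 mm on its +y side. Origin: centre of its underside. Its y axis runs along the row (to the robot's left), its -x axis squarely out of the row towards the bowls. Any one of the four: the mug with no bowl. The stray bowl's centre belongs 105 mm out along its -x axis.
- mug1: a lidded white porcelain mug in the mug row: 66 mm in diameter, 90 mm high, loop handle out to 60 mm on its +y side. Origin: centre of its underside. Its y axis runs along the row (to the robot's left), its -x axis squarely out of the row towards the bowls. Mugs stand 125 mm apart along the row, in no fixed order; bowl1 stands in front of this one.
- mug2: a lidded white porcelain mug in the mug row: 66 mm in diameter, 90 mm high, loop handle out to 60 mm on its +y side. Origin: centre of its underside. Its y axis runs along the row (to the robot's left), its -x axis squarely out of the row towards the bowls. Mugs stand 125 mm apart along the row, in no fixed order; bowl2 stands in front of this one.
- mug3: a lidded white porcelain mug in the mug row: 66 mm in diameter, 90 mm high, loop handle out to 60 mm on its +y side. Origin: centre of its underside. Its y axis runs along the row (to the robot's left), its -x axis squarely out of the row towards the bowls. Mugs stand 125 mm apart along the row, in no fixed order; bowl3 stands in front of this one.
- bowl1: a white porcelain tasting bowl like stray_bowl (94 mm across the rim, 44 mm high), already in its place in the bowl row, 105 mm in front of (-x side, towards the robot, of) mug1. Bowls stand 125 mm apart, leaving 31 mm between rims. Origin: centre of its underside. Not to be moved.
- bowl2: a white porcelain tasting bowl like stray_bowl (94 mm across the rim, 44 mm high), already in its place in the bowl row, 105 mm in front of (-x side, towards the robot, of) mug2. Bowls stand 125 mm apart, leaving 31 mm between rims. Origin: centre of its underside. Not to be moved.
- bowl3: a white porcelain tasting bowl like stray_bowl (94 mm across the rim, 44 mm high), already in its place in the bowl row, 105 mm in front of (-x side, towards the robot, of) mug3. Bowls stand 125 mm apart, leaving 31 mm between rims. Origin: centre of its underside. Not to be moved.
- spoon: a steel tasting spoon, 190 mm long and less than 25 mm high, lying on the bench to the robot's right of the bowls, roughly at right angles to the row. Origin: under its middle. Not to be moved.
Not all that is in view belongs to the job. Leave any blue or pink look-alike of the mug4 alone.

How it is judged:
At the end, for the whole second after the job is handed in: The stray bowl stands flat and still on the bench in the empty place: its centre within 12 mm of the line of the bowl row (105 mm in front of its mug) and within 14 mm of straight in front of the mug, sideways; no other bowl or mug has moved more than 12 mm, nor the spoon more than 30 mm (x of stray_bowl in the frame of mug4 between -0.117 and -0.093 m and y of stray_bowl in the frame of mug4 between -0.014 and 0.014 m and height (world z) of stray_bowl below 0.004 m and angle between stray_bowl's own z axis and vertical below 0.05 rad and linear speed of stray_bowl below 0.01 m/s and distance of each of bowl1, bowl2, bowl3, mug1, mug2, mug3, mug4 from where it was at the start of the episode below 0.012 m and distance of spoon from where it was at the start of the episode below 0.03 m); the robot touches nothing.
It fails at once if the stray bowl is lifted off the bench (height (world z) of stray_bowl above 0.01 m).
It fails at once if the stray bowl is tipped more than about 14 degrees (angle between stray_bowl's own z axis and vertical above 0.25 rad).
It fails at once if another bowl or a mug is pushed out of its place (more than 12 mm) (distance of any of bowl1, bowl2, bowl3, mug1, mug2, mug3, mug4 from where it was at the start of the episode above 0.012 m).
It fails at once if another bowl or a mug is tipped (angle between any of bowl1, bowl2, bowl3, mug1, mug2, mug3, mug4's own z axis and vertical above 0.25 rad).
It fails at once if the spoon is pushed away (more than 30 mm) (distance of spoon from where it was at the start of the episode above 0.03 m).
It also fails if it takes over 61 s, if anything falls off the work surface, if the arm or the gripper's body presses on something with over 40 N, if the wrist force passes 120 N, or if a joint passes its speed limit or range.

ROBOT

A 7-joint arm with a two-finger parallel gripper is mounted at the origin on the work surface. World frame = base frame: x ahead of the robot, y to its left, z up, the work surface at z = 0. Lengths are in m, angles in rad, forces in N, time in s.
With the tool pointing down it reaches from about 0.4 to 0.85 m from the base axis. Payload 10.4 kg.
Tool frame: the origin (TCP) lies midway between the tips of the shut fingers; the grasp point (between the pads) lies 19 mm behind it; z points along the fingers, y is the line along which they close (so a half turn about z gives the same grasp; the last joint's range is limited). The gripper opens to 87 mm and grips with 3 to 60 N. Pads are 19 mm wide; open, the fingers measure 117 mm over their backs; the gripper's body (75 mm by 190 mm) begins 51 mm behind the grasp point.
Start: joints at [-1.243, 0.332, -0.065, 1.46, 0.022, 1.35, -0.088], TCP at [0.215, 0.587, 0.223] pointing down, gripper open.
Joint ranges: [-2.6, 2.6], [-0.5, 2.12], [-1.47, 1.34], [0.16, 2.42], [-1.27, 4.41], [0.06, 2.06], [-2.6, 2.6]. Speed limits (rad/s): [2.22, 2.22, 2.79, 2.79, 3.14, 3.14, 3.14].

INTERFACE

Orientations are given as a unit quaternion [x, y, z, w].
In Python, from bench import r gives the robot as it stands.
- The arm moves only by the tool arm_command, never from a script. Its argument "moves" is one flat list of numbers, 4 for each row, row after row: the shift along the tool's x, y, z in cm, then the turn about the tool's z in degrees. A call has 1 to 12 rows; each row shifts and turns the commanded pose from where the row before left it, along the tool's axes as they then stand; what a row does not reach is not made up. A row lasts 1/12 s, in which the tool goes at most 41.7 mm and 7.16 degrees, less where a joint would pass 70% of its speed; a pose out of reach is approached as far as the arm can. A call with a gripper value outside its range is refused whole. "fingers" is the opening in per cent of the stroke, from 0 (shut) to 100 (fully open), set as the call begins (left out, the last holds). The fingers move at their own pace and stop on an object; "squeeze" is the grip in N (left out, the last holds). Time passes only in rows, so rows that do not move let the fingers close. It gives the time, the measured TCP pose, the force, the opening and the grip force at its end, in the units of the state.
- r.read_state(): the state, without advancing time (a new reading comes with each control period).
- r.camera(name): name is "scene" or "top" or "wrist"; returns the picture (384x512x3 uint8, red, green, blue); there is no depth.
- r.camera_info(name): a dict with "fx", "fy", "cx", "cy" (pixels), "k1" (the pictures are not rectified: a ray, as slopes to the right and down, at radius r is drawn at 1 + k1 r^2 times it, then the intrinsics apply), "origin" and "attitude" of the camera in the world. Camera axes: x right, y up, looking along -z (the intrinsics and any distortion apply to the point x, -y, -z); pixel columns grow to the right and rows downward; lengths in m; the calibration is good to about 2 mm. A picture is of the moment at which its call begins: read the wrist's pose just before it. camera_info takes no time and is no camera call; for the wrist camera it gives the pose at the moment of the call.
- r.close_job(): hands the job in; it is judged then, once.
The state is a dict: "time": time; "joint_positions": joint angles; "joint_vel": joint speeds; "joint_torque": joint torques, N m; "ee_pos": TCP position; "eef_rot": TCP orientation; "ft_force": force on the tool from outside, world axes, zero at the start; "torque": the same for the moment, N m; "width": finger opening in m; "grip_force": force on a finger pad.
Only numpy, scipy, OpenCV 4.12 (cv2) and the standard library are available. Lean on these libraries where they do the work, as an engineer would, in place of code of your own. Each camera call takes 0.05 s, during which the arm holds its last target. There are 200 camera calls.

## Working session

There is one attempt and no reset: what is moved stays moved. The work goes in short steps, Python scripts to look and compute and a tool call to move; the robot and the scene stay as the last step left them, time stands still between calls to the robot, and variables do not carry over. Pictures are saved under pics/ and viewed, at most 10 in all, crops included, and the job is handed in when it is done.

Besides the shell and the picture viewer there is one more tool, called after ">>>" as name(argument=value, ...), one argument or row to a line, values as JSON. arm_command: Moves the arm, as the interface text tells. Its arguments: {"type":"object","properties":{"moves":{"type":"array"},"fingers":{"type":"number"},"squeeze":{"type":"number"}},"required":["moves"]}

```bash
mkdir -p pics; python3 - <<'E'
from bench import r
import cv2,numpy as np
s=r.read_state();print(s['time'],s['ee_pos'],s['eef_rot'],s['width'])
ims=[]
for n in("top","scene"):
    print(n,r.camera_info(n)); im=r.camera(n)[:,:,::-1]; cv2.imwrite(f'pics/{n}0.png',im)
E
```

```text
0.0 [0.2146295  0.58658595 0.22178595] [ 1.74475008e-01  9.84661360e-01 -6.84902432e-04 -8.98529920e-05] 0.08715634443857047
top {'fx': 498.8070898185059, 'fy': 498.8070898185059, 'cx': 251.5599362185912, 'cy': 192.58453082698577, 'k1': -0.1723477701175591, 'origin': array([ 0.37982722, -0.06684919,  1.08934129]), 'attitude': array([-0.07153032,  0.07826422,  0.73669421, -0.66786209])}
scene {'fx': 387.2239097131072, 'fy': 387.2239097131072, 'cx': 260.2638041571391, 'cy': 195.39124842755606, 'k1': -0.024316590677475592, 'origin': array([ 1.16335548, -0.11289801,  0.60073011]), 'attitude': array([0.28132477, 0.25229216, 0.63731825, 0.67158803])}
```

View pics/top0.png

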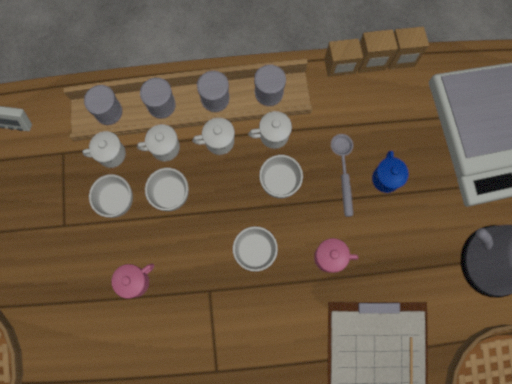

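View pics/scene0.png

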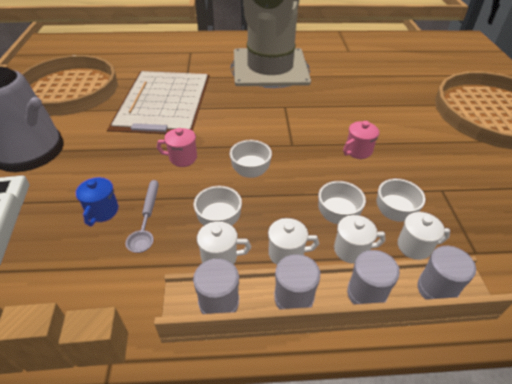

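The white mugs sit at top-view pixels (107,149), (162,142), (218,136) and (275,130), and the row bowls at (111,196), (167,189) and (281,176). The stray bowl is at (255,249). The mug at (218,136) has no bowl, so the empty place is near (224,183). The pink and blue mugs are decoys.

```bash
cat > h.py <<'E'
import cv2,numpy as np
from scipy.spatial.transform import Rotation as R
def ray(ci,uv,z):
    K=np.array([[ci['fx'],0,ci['cx']],[0,ci['fy'],ci['cy']],[0,0,1]])
    p=cv2.undistortPoints(np.array(uv,float).reshape(-1,1,2),K,np.array([ci['k1'],0,0,0,0]))[:,0]
    d=R.from_quat(ci['attitude']).apply(np.c_[p[:,0],-p[:,1],-np.ones(len(p))])
    o=np.array(ci['origin']); return o+d*((z-o[2])/d[:,2])[:,None]
def bowls(ci,im,pred):
    """rim centres: white blob contour cast on rim plane, min enclosing circle"""
    hsv=cv2.cvtColor(im,cv2.COLOR_BGR2HSV)
    m=((hsv[...,1]<60)&(hsv[...,2]>120)).astype(np.uint8)
    m=cv2.morphologyEx(m,cv2.MORPH_CLOSE,np.ones((3,3)))
    cs,_=cv2.findContours(m,cv2.RETR_EXTERNAL,cv2.CHAIN_APPROX_NONE)
    out=[]
    for u in pred:
        c=max(cs,key=lambda c:cv2.pointPolygonTest(c,tuple(map(float,u)),True))
        w=ray(ci,c[:,0],.044)[:,:2]
        (x,y),rad=cv2.minEnclosingCircle((w*1000).astype(np.float32))
        A=np.c_[2*w,np.ones(len(w))];s=np.linalg.lstsq(A,(w**2).sum(1),rcond=None)[0]
        out.append([x/1e3,y/1e3,rad/1e3,s[0],s[1],np.sqrt(s[2]+s[0]**2+s[1]**2)])
    return np.array(out)
E
python3 - <<'E'
from h import *
from bench import r
np.set_printoptions(precision=4,suppress=True)
im=cv2.imread('pics/top0.png');ci=r.camera_info('top')
b=bowls(ci,im,[(111,196),(167,189),(281,176),(255,249)]);print(b)
sc=bowls(r.camera_info('scene'),cv2.imread('pics/scene0.png'),[(400,198),(341,200),(218,205),(250,157)]);print(sc)
for q in(b,sc):
    P=q[:,3:5];i=np.array([0,1,3]);l=np.polyfit(i,P[:3],1);t=l[1]+2*l[0]
    print('step',l[0],np.linalg.norm(l[0]),'target',t,'stray',P[3],'vec',t-P[3],np.linalg.norm(t-P[3]),np.degrees(np.arctan2(*(t-P[3])[::-1])))
    print('res',P[:3]-(i[:,None]*l[0]+l[1]))
print(ray(ci,[(107,144),(162,137),(218,131),(275,126)],.09))
s=r.read_state();print(s['ee_pos'],R.from_quat(s['eef_rot']).as_matrix())
cv2.imwrite('pics/crop.png',cv2.resize(im[100:290,70:330],None,fx=3,fy=3))
E
```

```text
[[ 0.6286  0.2198  0.0479  0.6288  0.2197  0.0466]
 [ 0.6312  0.0948  0.0478  0.6314  0.0948  0.0464]
 [ 0.6358 -0.1547  0.0477  0.6361 -0.1548  0.0464]
 [ 0.4845 -0.0832  0.0476  0.4846 -0.0832  0.0465]]
[[ 0.7079  0.2421  0.1301  0.7076  0.2401  0.0859]
 [ 0.7197  0.0839  0.137   0.7208  0.0926  0.0925]
 [ 0.7164 -0.1583  0.1277  0.7176 -0.158   0.0889]
 [ 0.4998 -0.0841  0.0627  0.4959 -0.0821  0.0526]]
step [ 0.0024 -0.1248] 0.12486635695224119 target [ 0.6337 -0.03  ] stray [ 0.4846 -0.0832] vec [0.1491 0.0532] 0.1582776353005701 19.63948843589501
res [[-0.0001  0.    ]
 [ 0.0001 -0.0001]
 [-0.      0.    ]]
step [ 0.0026 -0.1317] 0.13169019503034418 target [ 0.7171 -0.0295] stray [ 0.4959 -0.0821] vec [0.2212 0.0526] 0.22739750668354275 13.371236490751828
res [[-0.0042  0.0063]
 [ 0.0064 -0.0095]
 [-0.0021  0.0032]]
[[ 0.73    0.2091  0.09  ]
 [ 0.7328  0.0899  0.09  ]
 [ 0.7339 -0.0295  0.09  ]
 [ 0.7332 -0.1506  0.09  ]]
[0.2146 0.5866 0.2218] [[-0.9391  0.3436 -0.0004]
 [ 0.3436  0.9391 -0.0012]
 [-0.     -0.0013 -1.    ]]
```

View pics/crop.png

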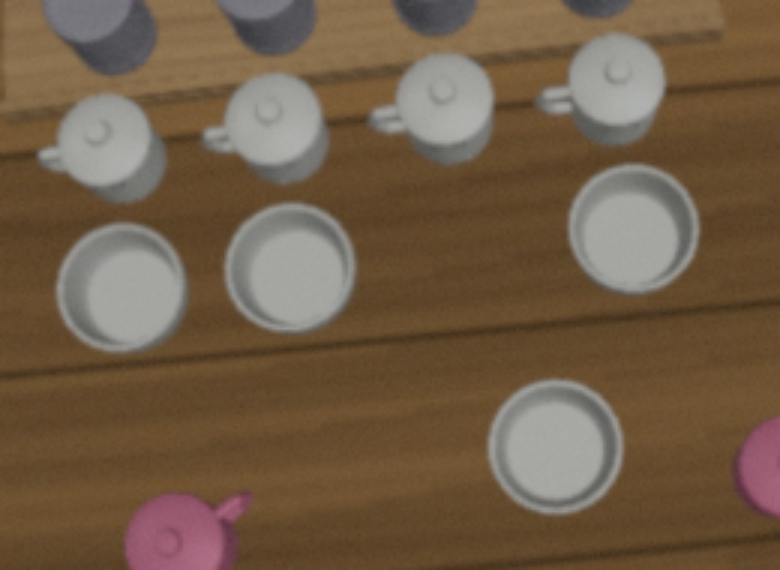

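Stray bowl (255,249) is confirmed at world (0.485,-0.083). The empty place is in front of the third mug (218,136), with its target centre at (0.634,-0.030). I'll push 158 mm along a heading of 19.6°, with the two tips straddling the bowl and tool -x as the push direction.

>>> arm_command(
  moves=[0,0,0,-6.6,0,0,0,-6.6,0,0,0,-6.6,0,0,0,-6.6,0,0,0,-6.7,0,0,0,-6.7,-0.8,-2.8,0,0,-0.8,-2.8,0,0,-0.8,-2.8,0,0,-0.8,-2.8,0,0,-0.8,-2.8,0,0,-0.8,-2.8,0,0],
  fingers=53,
)

```text
time: 1.1
ee_pos: [0.3171, 0.4435, 0.2222]
eef_rot: [-0.171, 0.985, -0.0, -0.0]
ft_force: [0.2, 1.8, 0.4]
width: 0.046
grip_force: 0.0
```

>>> arm_command(
  moves=[-0.8,-2.8,0,0,-0.8,-2.8,0,0,-0.8,-2.8,0,0,-0.8,-2.8,0,0,-0.8,-2.8,0,0,-0.8,-2.8,0,0,-0.8,-2.8,0,0,-0.8,-2.8,0,0,-0.8,-2.8,0,0,-0.8,-2.8,0,0,0,0,0,0,0,0,0,0],
)

```text
time: 2.1
ee_pos: [0.4869, 0.2067, 0.2222]
eef_rot: [-0.169, 0.986, -0.0, -0.0]
ft_force: [-0.4, 1.3, 0.7]
width: 0.0461
grip_force: 0.0
```

>>> arm_command(
  moves=[1.54,-2.47,0,0,1.54,-2.47,0,0,1.54,-2.47,0,0,1.54,-2.47,0,0,1.54,-2.47,0,0,1.54,-2.47,0,0,1.54,-2.47,0,0,1.54,-2.47,0,0,1.54,-2.47,0,0,1.54,-2.47,0,0,1.54,-2.47,0,0,0,0,0,0],
)

```text
time: 3.1
ee_pos: [0.4172, -0.1085, 0.2227]
eef_rot: [-0.169, 0.986, -0.0, 0.0]
ft_force: [0.6, -0.6, -0.4]
width: 0.0463
grip_force: 0.0
```

>>> arm_command(
  moves=[0,0,2,0,0,0,2,0,0,0,2,0,0,0,2,0,0,0,2,0,0,0,2,0,0,0,2,0,0,0,2,0,0,0,0,0,0,0,0,0],
)

```text
time: 3.93
ee_pos: [0.4178, -0.1037, 0.0622]
eef_rot: [-0.172, 0.985, 0.0, -0.001]
ft_force: [-0.5, 0.3, 0.1]
width: 0.0463
grip_force: 0.0
```

```bash
python3 - <<'E'
from bench import r
import cv2
im=r.camera('top')[:,:,::-1]
cv2.imwrite('pics/top1.png',cv2.resize(im[120:330,140:390],None,fx=2.5,fy=2.5))
print(r.read_state()['ee_pos'])
E
```

```text
[ 0.41868818 -0.1039208   0.06311761]
```

View pics/top1.png

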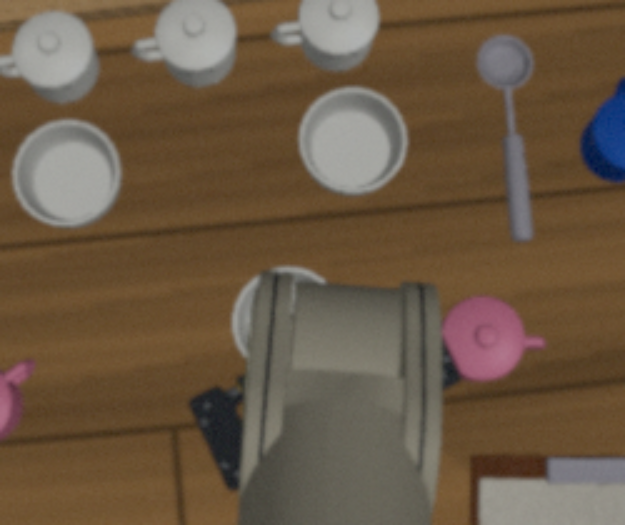

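The tool is behind the stray bowl (crop 285,320 is partly hidden). The gripper body's right end is near the pink mug (485,340), so I'll check that clearance.

```bash
python3 - <<'E'
from h import *
from bench import r
im=cv2.imread('pics/top0.png');h=cv2.cvtColor(im,cv2.COLOR_BGR2HSV)
m=((h[...,0]>160)&(h[...,1]>80)).astype(np.uint8);m[:,:300]=0
M=cv2.moments(m,True);c=(M['m10']/M['m00'],M['m01']/M['m00'])
w=ray(r.camera_info('top'),[c],.06)[0];s=r.read_state()
rel=R.from_quat(s['eef_rot']).inv().apply(w-s['ee_pos']);print(w,'mug in tool',rel)
for p in([.4846,-.0832],[.6337,-.03]):print(R.from_quat(s['eef_rot']).inv().apply(np.r_[p,.0]-s['ee_pos']))
E
```

```text
[ 0.45243868 -0.24826178  0.06      ] mug in tool [ 0.01703035 -0.147253    0.00310776]
[-0.06904593 -0.00278588  0.06310666]
[-0.2273524  -0.00312101  0.06308206]
```

Clearance is 19 mm. I'll lower the tool, shift 0.3 cm sideways and start pushing.

>>> arm_command(
  moves=[0,-0.3,1,0,0,0,1,0,0,0,1,0,0,0,0.5,0,0,0,0,0,-0.5,0,0,0,-0.5,0,0,0,-0.5,0,0,0,-0.5,0,0,0,-0.5,0,0,0,-0.5,0,0,0,0,0,0,0],
)

```text
time: 4.98
ee_pos: [0.4487, -0.0969, 0.0277]
eef_rot: [-0.171, 0.985, -0.0, 0.0]
ft_force: [-0.1, -0.5, 0.2]
width: 0.046
grip_force: 0.2
```

>>> arm_command(
  moves=[-0.5,0,0,0,-0.5,0,0,0,-0.5,0,0,0,-0.5,0,0,0,-0.5,0,0,0,-0.5,0,0,0,-0.5,0,0,0,-0.5,0,0,0,-0.5,0,0,0,-0.5,0,0,0,0,0,0,0,0,0,0,0],
)

```text
time: 5.98
ee_pos: [0.4952, -0.0803, 0.0275]
eef_rot: [-0.171, 0.985, -0.0, 0.0]
ft_force: [0.6, 0.6, 0.0]
width: 0.0463
grip_force: 0.0
```

```bash
python3 - <<'E'
from h import *
from bench import r
s=r.read_state()
for p in([.4846,-.0832],[.6337,-.03]):print(R.from_quat(s['eef_rot']).inv().apply(np.r_[p,.0]-s['ee_pos']))
a=r.camera('scene')[:,:,::-1];b=r.camera('wrist')[:,:,::-1]
cv2.imwrite('pics/sw.png',np.hstack([a[40:340,100:450],b[:300:,80:430]]))
E
```

```text
[0.01098381 0.00081972 0.02754329]
[-0.14732284  0.00059698  0.02762244]
```

View pics/sw.png

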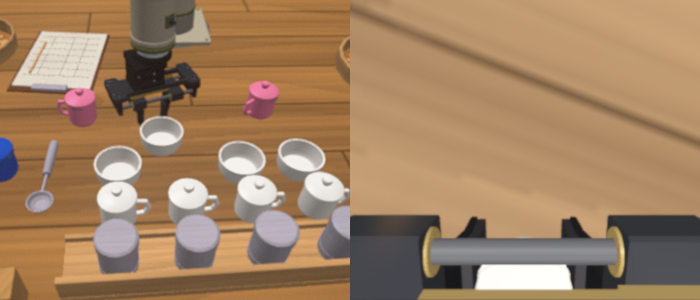

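The left half (scene) shows the bowl at (161,135) flat against both tips and moving. The right half (wrist) shows it centred between the fingers. About 9.7 cm remains, so I'll push 8 cm and then measure.

>>> arm_command(
  moves=[-0.7,0,0,0,-0.7,0,0,0,-0.7,0,0,0,-0.7,0,0,0,-0.7,0,0,0,-0.7,0,0,0,-0.7,0,0,0,-0.7,0,0,0,-0.7,0,0,0,-0.7,0,0,0,-0.5,0,0,0,-0.5,0,0,0],
)

```text
time: 7.08
ee_pos: [0.5706, -0.0532, 0.0275]
eef_rot: [-0.171, 0.985, 0.0, -0.0]
ft_force: [-1.5, -0.3, 0.2]
width: 0.0462
grip_force: 0.7
```

>>> arm_command(
  moves=[0,0,0,0,0,0,0,0],
)

```text
time: 7.25
ee_pos: [0.5704, -0.0533, 0.0275]
eef_rot: [-0.171, 0.985, -0.0, 0.0]
ft_force: [-0.0, 0.0, -0.4]
width: 0.0463
grip_force: 0.0
```

```bash
python3 - <<'E'
from h import *
from bench import r
s=r.read_state()
print(R.from_quat(s['eef_rot']).inv().apply(np.r_[.6337,-.03,0]-s['ee_pos']))
a=r.camera('scene')[:,:,::-1];b=r.camera('top')[:,:,::-1]
cv2.imwrite('pics/st.png',np.hstack([a[40:340,100:450],b[80:380,60:410]]))
E
```

```text
[-0.06748258  0.00062365  0.02756288]
```

View pics/st.png

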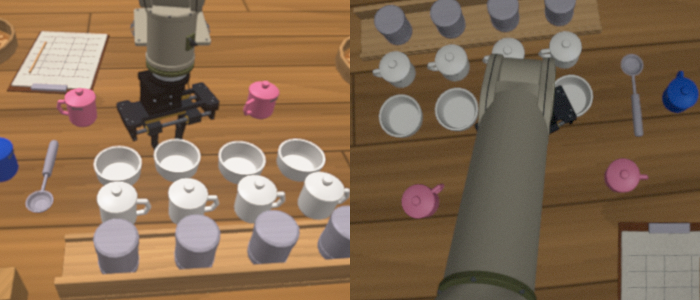

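The bowl at (177,160) in the scene half is nearly in line. I'll push the last 1.6 cm, back straight off and rise.

>>> arm_command(
  moves=[-0.4,0,0,0,-0.4,0,0,0,-0.4,0,0,0,-0.4,0,0,0,0,0,0,0,0,0,0,0,1,0,0,0,1.5,0,0,0,2,0,0,0,3,0,0,0,3,0,0,0,3,0,0,0],
)

```text
time: 8.35
ee_pos: [0.456, -0.094, 0.0273]
eef_rot: [-0.171, 0.985, 0.0, -0.0]
ft_force: [1.1, -0.7, 0.5]
width: 0.0461
grip_force: 0.0
```

>>> arm_command(
  moves=[0,0,-3,0,0,0,-3,0,0,0,-3,0,0,0,-3,0,0,0,-3,0,0,3,-2,0,0,3,0,0,0,3,0,0,0,3,0,0,0,3,0,0,0,3,0,0,0,3,0,0],
)

```text
time: 9.35
ee_pos: [0.386, 0.1048, 0.1975]
eef_rot: [-0.171, 0.985, 0.0, 0.0]
ft_force: [0.2, 0.3, 0.2]
width: 0.0462
grip_force: 0.0
```

```bash
python3 - <<'E'
from h import *
from bench import r
np.set_printoptions(precision=4,suppress=True)
im=r.camera('top')[:,:,::-1].copy();cv2.imwrite('pics/end.png',im)
print(r.read_state()['ee_pos']);print(bowls(r.camera_info('top'),im,[(111,196),(167,189),(281,176),(224,183)])[:,3:])
E
```

```text
[0.3842 0.11   0.1973]
[[ 0.6289  0.2198  0.0468]
 [ 0.6313  0.0949  0.0466]
 [ 0.6361 -0.1547  0.0465]
 [ 0.6341 -0.0303  0.0466]]
```

View pics/end.png

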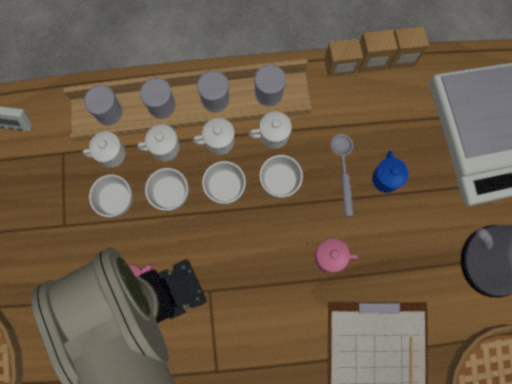

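The bowl at (224,183) measures (0.634,-0.030), within 1 mm of the target. The other bowls haven't moved and the arm is clear, so I'm handing the job in.

```bash
python3 -c "
from bench import r
print(r.close_job())"
```

```text
the job is handed in; nothing more can be done
None
```

The stray bowl is in the empty place in the row, measured within about 1 mm of its target; the other bowls measured unmoved and the mugs and spoon look undisturbed; the job is handed in, but no verdict came back.

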